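# Shift the pots one place along the warming plate

## Task

Shift both pots one place along the warming plate: first slide the steel basting pot from the ring in the middle onto the square mark at the free end, then slide the lidded garlic roaster from the dashed ring at the other end onto the middle ring, each centred on its mark. Keep both flat on the plate the whole time, without lifting or tipping them or letting them touch each other, and keep the lid seated. Leave everything else where it is.

Things in the scene. Friction and masses are not known exactly. Their poses are not given: they have to be found in the camera images.
- warming_plate: Long low electric warming plate, fixed on the table: black base, flat aluminium top 180 (x) x 500 (y) mm, top surface 30 mm above the table. Origin at the centre of its underside, at table height; x across it away from the robot, y along it, z up. Its yaw is up to 0.2 rad. Its three marks lie in a row along its y axis, 170 mm apart.
- ring_mark: Unbroken circle, 126 mm across, line 4 mm wide, etched in dark grey on the plate's top, at the middle of the plate. Flat, no step. Origin at its centre, at the height of the plate's top. The roaster must end here.
- square_mark: Square outline, 120 mm a side, sides parallel to the plate's, etched in dark grey, flat, at one end of the plate (which end varies), 170 mm from the middle. Nothing stands on it at the start. Origin at its centre, at the height of the plate's top. The basting pot must end here.
- dashed_mark: Dashed circle, 126 mm across, etched in dark grey, flat, at the other end of the plate, 170 mm from the middle; the roaster starts on it. Origin at its centre, at the height of the plate's top.
- roaster: Round terracotta garlic roaster dish, loose, 110 mm outer diameter from 10 mm above its foot up to its rim at 42 mm; 74 mm tall with the lid on. Too wide to grip round: push it low on its side. 0.3 to 0.6 kg without lid. Origin at the centre of its underside, z up; it stands on the plate. Starts up to 8 mm each way off the dashed mark's centre.
- roaster_lid: Terracotta lid lying loose on the dish, 108 mm across, with a small knob 24 mm across on top; a plug 7 mm deep and 90 mm across sits with about 4 mm play in the dish's 98 mm mouth. Origin at the centre of the flange's underside, 42 mm above the dish's underside when seated. About 0.18 kg.
- basting_pot: Round straight-walled open stainless pot, loose, 90 mm outer diameter, 65 mm tall, wall 3 mm; a flat handle 16 mm wide reaches 153 mm from the pot's centre along its own -x, 53 to 59 mm above its underside, roughly towards the robot. 0.3 to 0.5 kg. Origin at the centre of the round body's underside, z up. Starts up to 8 mm each way off the ring mark's centre.
- tub: Bystander: empty clear plastic tub, 120 x 170 x 75 mm tall, on the table behind the plate (further from the robot). Origin under its centre.
- tongs: Bystander: yellow silicone tongs, about 240 mm long and 70 mm wide, up to 15 mm high, lying on the table in front of the plate. Origin under their middle.
- oil_bottle: Bystander: green oil bottle, 56 mm diameter, 150 mm tall, on the table behind the plate. Origin under its centre.
- rub_jar: Bystander: spice rub jar, 64 mm diameter, 80 mm tall, on the table behind the plate. Origin under its centre.
- skewer_rack: Bystander: folded steel skewer rack, 130 x 190 mm, 10 mm high, lying on the table in front of the plate (nearer the robot). Origin at its centre, at table height.
- salt_bowl: Bystander: white bowl, 90 mm across, 40 mm tall, on the table behind the plate. Origin under its centre.
Not all that is in view belongs to the job. What is shaped like the roaster but yellow is not meant. What is shaped like the roaster_lid but blue is not meant.

How it is judged:
On the way, in this order (a step that is already met when the one before it is completed fails the run):
1. the basting pot stands still, centred on the square mark (horizontal distance between basting_pot and square_mark below 0.015 m and z of basting_pot in the frame of warming_plate below 0.034 m and angle between basting_pot's own z axis and vertical below 0.06 rad and linear speed of basting_pot below 0.02 m/s), for 0.2 s.
2. the roaster stands still, centred on the middle ring (horizontal distance between roaster and ring_mark below 0.015 m and z of roaster in the frame of warming_plate below 0.034 m and angle between roaster's own z axis and vertical below 0.06 rad and linear speed of roaster below 0.02 m/s), for 0.2 s.
At the end, for the whole second after the job is handed in: Basting pot within 15 mm of the square mark's centre and roaster within 15 mm of the middle ring's centre, both flat on the plate, upright and at rest, the lid seated in the dish (all of step 1 and all of step 2 and z of roaster_lid in the frame of roaster below 0.047 m and horizontal distance between roaster_lid and roaster below 0.01 m); the robot touches nothing.
It fails at once if basting pot lifted more than 10 mm off the plate, dropped off it or tipped by more than 0.2 rad (z of basting_pot in the frame of warming_plate above 0.04 m or z of basting_pot in the frame of warming_plate below 0.02 m or angle between basting_pot's own z axis and vertical above 0.2 rad).
It fails at once if roaster lifted more than 10 mm off the plate, dropped off it or tipped by more than 0.2 rad (z of roaster in the frame of warming_plate above 0.04 m or z of roaster in the frame of warming_plate below 0.02 m or angle between roaster's own z axis and vertical above 0.2 rad).
It fails at once if the two pots touch each other (contact force between basting_pot and roaster above 0.3 N or contact force between basting_pot and roaster_lid above 0.3 N).
It fails at once if the lid comes out of its seat (not (z of roaster_lid in the frame of roaster below 0.047 m and horizontal distance between roaster_lid and roaster below 0.01 m)).
It fails at once if a bystander is moved more than 25 mm (distance of any of tub, tongs, oil_bottle, rub_jar, skewer_rack, salt_bowl from where it was at the start of the episode above 0.025 m).
It also fails if it takes over 58 s, if anything falls off the work surface, if the arm or the gripper's body presses on something with over 40 N, if the wrist force passes 120 N, or if a joint passes its speed limit or range.

## Robot

A 6-joint arm with a two-finger parallel gripper is mounted at the origin on the work surface. World frame = base frame: x ahead of the robot, y to its left, z up, the work surface at z = 0. Lengths are in m, angles in rad, forces in N, time in s.
With the tool pointing down it reaches from about 0.35 to 0.775 m from the base axis. Payload 5.5 kg.
Tool frame: the origin (TCP) lies at the very end of the fingers, on their centre line; the grasp point (between the pads) lies 19 mm behind it; z points along the fingers, y is the direction in which the jaws open and shut (so a half turn about z gives the same grasp; the last joint's range is limited). The gripper opens to 85 mm and grips with 20 to 120 N. Pads are 22 mm wide; open, the fingers measure 114 mm over their backs; the gripper's body (76 mm by 85 mm) begins 54 mm behind the grasp point. The pads swing forward as they close: fully open they stand 13 mm farther back than shut.
Start: joints at [-0.14, 0.313, 0.046, 1.304, 0, 1.431], TCP at [0.575, -0, 0.231] pointing down, gripper open.
Joint ranges: [-2.76, 2.76], [-0.86, 1.69], [-1.03, 1.26], [-2.2, 2.34], [-1.47, 1.5], [-3.14, 3.14]. Speed limits (rad/s): [2.57, 2.57, 3.14, 3.14, 3.14, 3.14].

## Interface

Orientations are given as a unit quaternion [w, x, y, z].
In Python, from workcell import env gives the robot as it stands. The module is installed in compiled form; this text tells all that it offers.
- The arm moves only by the shell command python3 -m pendant 'ROWS' [FORCE]. ROWS is JSON, a list of rows, each an object with "fingers": the finger opening in mm, from 0 to 85.4; "delta_pos": the shift along the tool's x, y, z in mm, a list of three; "angular": the turn, a rotation vector about the tool's x, y, z in rad, a list of three. In form: [{"fingers": fingers, "delta_pos": [x, y, z], "angular": [ax, ay, az]}, ...]. A call has 1 to 12 rows; each row shifts and turns the commanded pose from where the row before left it, along the tool's axes as they then stand; what a row does not reach is not made up. A row lasts 1/10 s, in which the tool goes at most 50 mm and 8.59 degrees, less where a joint would pass 70% of its speed; a pose out of reach is approached as far as the arm can. A call is refused whole if a number of a shift passes 50 or a number of a turn 0.15, either way. A call with a gripper value outside its range is refused whole. The fingers move at their own pace and stop on an object; FORCE is the grip in N (left out, the last holds). Time passes only in rows, so rows that do not move let the fingers close. It gives the time, the measured TCP pose, the force and the opening at its end, in the units of the state.
- env.get_state(): the state, without advancing time (a new reading comes with each control period).
- env.read_camera(name): name is "scene" or "side" or "wrist"; returns the picture (384x512x3 uint8, blue, green, red); there is no depth.
- env.camera_params(name): a dict with "fx", "fy", "cx", "cy" (pixels), "view" (4x4, takes a point from world to camera coordinates). Camera axes: x right, y up, looking along -z (the intrinsics and any distortion apply to the point x, -y, -z); pixel columns grow to the right and rows downward; lengths in m; the calibration is good to about 2 mm. A picture is of the moment at which its call begins: read the wrist's pose just before it. camera_params takes no time and is no camera call; for the wrist camera it gives the pose at the moment of the call.
- env.hand_in(): hands the job in, once; it reports no verdict.
The state is a dict: "clock": time; "joint_pos": joint angles; "qvel": joint speeds; "tau": joint torques, N m; "tcp_pos": TCP position; "orientation": TCP orientation; "wrist_force": force on the tool from outside, world axes, zero at the start; "ft_torque": the same for the moment, N m; "finger_gap": finger opening in m.
Only numpy, scipy, OpenCV 4.12 (cv2) and the standard library are available. Lean on these libraries where they do the work, as an engineer would, in place of code of your own. Each camera call takes 0.05 s, during which the arm holds its last target. There are 200 camera calls.

## Working session

There is one attempt and no reset: what is moved stays moved. The work goes in short steps, Python scripts to look and compute and a shell command to move; the robot and the scene stay as the last step left them, time stands still between calls to the robot, and variables do not carry over. Pictures are saved under pics/ and viewed, about 8 in all and at most 12, crops included, and the job is handed in when it is done.

```bash
mkdir -p pics
cat > h.py <<'E'
import numpy as np, cv2
from workcell import env
def cam(n):
    p=env.camera_params(n); return p
def ray(p,u,v,z):
    V=np.array(p["view"]); R=V[:3,:3]; t=V[:3,3]; c=-R.T@t
    d=R.T@np.array([(u-p["cx"])/p["fx"],-(v-p["cy"])/p["fy"],-1.])
    s=(z-c[2])/d[2]; return c+s*d
def proj(p,X):
    V=np.array(p["view"]); q=V[:3,:3]@np.array(X)+V[:3,3]
    return p["cx"]+p["fx"]*q[0]/-q[2], p["cy"]-p["fy"]*q[1]/-q[2]
E
python3 - <<'E'
from h import *
for n in("scene","side"):
    p=cam(n); im=np.array(env.read_camera(n)); cv2.imwrite(f"pics/{n}0.png",im)
    V=np.array(p["view"]); print(n,{k:p[k] for k in p if k!="view"},-V[:3,:3].T@V[:3,3])
a=cv2.imread("pics/scene0.png");b=cv2.imread("pics/side0.png")
cv2.imwrite("pics/both0.png",cv2.resize(np.vstack([a,b]),None,fx=.78,fy=.78))
print(env.get_state())
E
```

```text
scene {'fx': 356.7486253961205, 'fy': 356.7486253961205, 'cx': 257.0769931007216, 'cy': 187.5873304463778} [1.08596214 0.16855987 0.66089314]
side {'fx': 370.8900698729156, 'fy': 370.8900698729156, 'cx': 258.0850059139647, 'cy': 190.23678123465368} [ 0.5324599  -0.75822905  0.64223765]
{'clock': 0.1, 'joint_pos': array([-1.39591487e-01,  3.13945006e-01,  4.50839602e-02,  1.30358799e+00,
        8.29448036e-06,  1.43120903e+00]), 'qvel': array([ 4.03827570e-04, -2.01217907e-03,  3.43947879e-03,  5.59414996e-04,
       -1.17183363e-04,  8.12294129e-05]), 'tau': array([ 3.58776997e-03, -4.81727242e+01,  2.99244744e+01,  1.27543980e-02,
       -1.12281841e-04,  1.60051752e-05]), 'tcp_pos': array([5.74546243e-01, 6.15358626e-05, 2.30483294e-01]), 'orientation': array([-6.62435304e-04,  7.07108024e-01,  7.07105056e-01, -4.94026131e-04]), 'wrist_force': array([-0.17521287,  0.51382177,  0.15455844]), 'ft_torque': array([ 0.00577023,  0.01346054, -0.02365311]), 'finger_gap': 0.08521784452852298}
```

View pics/scene0.png

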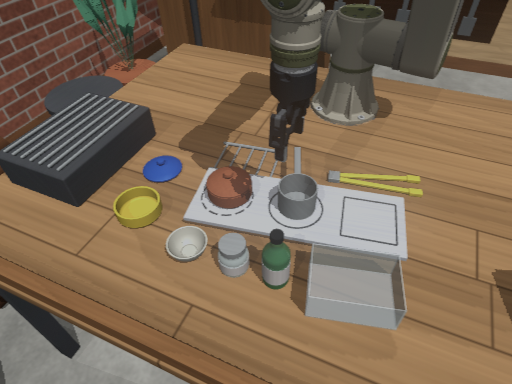

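View pics/side0.png

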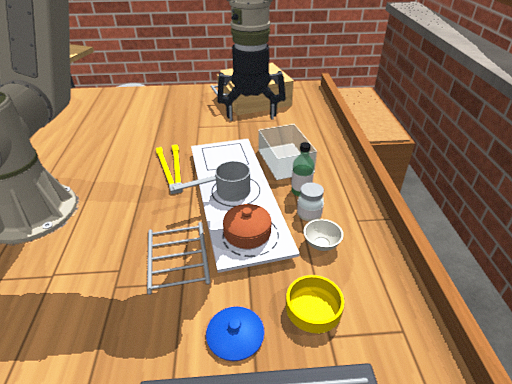

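The scene view shows these lookalikes:
- **Roaster:** terracotta, with its lid on, at scene (229,187). The yellow dish at (138,207) and the blue lid at (162,168) are decoys.
- **Basting pot:** steel, at (297,197), with its handle towards the robot at (297,158).
- **Square mark:** at (373,221), which is the +y end.

Next I'll measure the plate and marks, and check the choice in a wrist picture.

Run:
```python
from h import *
p=cam("wrist"); w=np.array(env.read_camera("wrist")); cv2.imwrite("pics/wrist0.png",w)
for n in("scene","side"):
    p=cam(n); im=cv2.imread(f"pics/{n}0.png"); hsv=cv2.cvtColor(im,cv2.COLOR_BGR2HSV)
    m=((hsv[...,1]<40)&(hsv[...,2]>165)).astype(np.uint8)*255
    k,l,s,c=cv2.connectedComponentsWithStats(m)
    # plate component: close
    box=np.zeros_like(m); 
    if n=="scene": box[165:255,180:412]=255
    else: box[135:275,185:302]=255
    m&=box; m=cv2.morphologyEx(m,cv2.MORPH_OPEN,np.ones((3,3)))
    m=cv2.morphologyEx(m,cv2.MORPH_CLOSE,np.ones((5,5)))
    cs,_=cv2.findContours(m,0,2); cc=max(cs,key=cv2.contourArea); hull=cv2.convexHull(cc)
    P=np.array([ray(p,u,v,.03)[:2] for u,v in hull[:,0]],np.float32)
    r=cv2.minAreaRect(P); print(n,r)
    q=cv2.approxPolyDP(hull,6,True)[:,0]; print([(tuple(x),np.round(ray(p,*x,.03)[:2],3)) for x in q])
    # terracotta
    t=((hsv[...,0]<12)&(hsv[...,1]>130)&(hsv[...,2]>50)).astype(np.uint8)*255; t&=cv2.dilate(box,np.ones((61,61)))
    t=cv2.morphologyEx(t,cv2.MORPH_OPEN,np.ones((5,5)))
    cs,_=cv2.findContours(t,0,2); c=max(cs,key=cv2.contourArea); x,y,W,H=cv2.boundingRect(c)
    print("roaster bbox",x,y,W,H, "row-mid at z=.07:",ray(p,x+W/2,y+H*.55,.065)[:2])
```

```text
scene ((0.5312768816947937, 0.01078939437866211), (0.18254806101322174, 0.5007776021957397), 9.751520156860352)
[((np.int32(184), np.int32(215)), array([ 0.655, -0.221])), ((np.int32(209), np.int32(168)), array([ 0.486, -0.248])), ((np.int32(402), np.int32(197)), array([0.4  , 0.238])), ((np.int32(406), np.int32(254)), array([0.567, 0.269]))]Traceback (most recent call last):
  File "<stdin>", line 20, in <module>
ValueError: max() iterable argument is empty
```

View pics/wrist0.png

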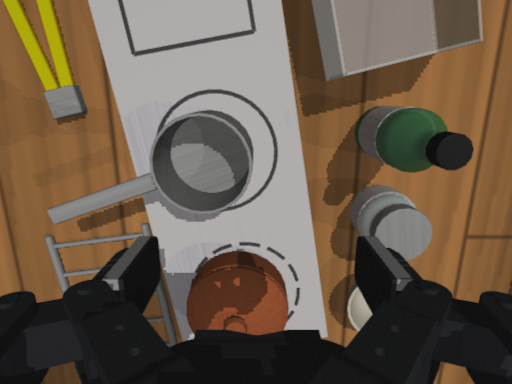

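The wrist view agrees. The steel pot's rim is centred at about (202,162), the ring at about (217,150), and the roaster's visible part spans columns 187–288 from row 250 down. The square mark is at the top of the frame (+y). Next I turn pixels into positions.

Run:
```python
from h import *
p=cam("wrist"); im=cv2.imread("pics/wrist0.png"); g=cv2.cvtColor(im,cv2.COLOR_BGR2GRAY)
print("cam",-np.array(p["view"])[:3,:3].T@np.array(p["view"])[:3,3])
for a,z in(((151,162),.095),((253,162),.095),((202,110),.095),((202,214),.095)): print("pot rim",ray(p,*a,z)[:2])
print("handle end",ray(p,52,217,.089)[:2])
def fit(P):
    P=np.array(P);A=np.c_[2*P,np.ones(len(P))];s=np.linalg.lstsq(A,(P**2).sum(1),rcond=None)[0]
    return s[:2],np.sqrt(s[2]+s[:2]@s[:2])
c=np.array([.531,.011]);P=[]
for v in range(384):
  for u in range(100,330):
    if g[v,u]<95:
      X=ray(p,u,v,.03)[:2]; r=np.linalg.norm(X-c)
      if abs(r-.063)<.012 and X@[1,0]>.50 and (u>255 or v<108): P.append(X)
for i in range(4):
    cc,r=fit(P); d=np.linalg.norm(np.array(P)-cc,axis=1); P=[x for x,e in zip(P,d) if abs(e-r)<.004]
print("ring",cc,r,len(P), proj(p,[*cc,.03]))
hsv=cv2.cvtColor(im,cv2.COLOR_BGR2HSV)
t=((hsv[...,0]<10)&(hsv[...,1]>150)&(hsv[...,2]>50)).astype(np.uint8)*255; t[:,:175]=0;t[:,300:]=0;t[:240]=0;t[330:]=0
t=cv2.morphologyEx(t,cv2.MORPH_OPEN,np.ones((5,5)))
x,y,W,H=cv2.boundingRect(t);print("roaster bbox",x,y,W,H)
print("sides",ray(p,x,300,.072)[:2],ray(p,x+W,300,.072)[:2])
print("top",ray(p,x+W/2,y,.072)[:2])
```

```text
cam [0.57400013 0.06566966 0.37395854]
pot rim [0.48143266 0.01171761]
pot rim [0.57010887 0.01175945]
pot rim [0.52771865 0.05577805]
pot rim [ 0.52367035 -0.0362033 ]
handle end [ 0.38289355 -0.04145307]
ring [0.52988308 0.00912474] 0.06323665907675713 522 (np.float64(216.00576966503115), np.float64(152.79428950818684))
roaster bbox 205 268 76 62
sides [ 0.51844545 -0.14131386] [ 0.5990104  -0.14122179]
top [ 0.55915304 -0.10355395]
```

```bash
python3 -m pendant '[{"fingers":40,"delta_pos":[18,-19,0],"angular":[0,0,0]},{"fingers":40,"delta_pos":[18,-19,0],"angular":[0,0,0]},{"fingers":40,"delta_pos":[17,-18,0],"angular":[0,0,0]},{"fingers":40,"delta_pos":[0,0,0],"angular":[0,0,-0.145]},{"fingers":40,"delta_pos":[0,0,0],"angular":[0,0,-0.145]},{"fingers":40,"delta_pos":[0,0,0],"angular":[0,0,-0.145]},{"fingers":40,"delta_pos":[0,0,0],"angular":[0,0,-0.145]},{"fingers":40,"delta_pos":[0,0,0],"angular":[0,0,-0.145]},{"fingers":40,"delta_pos":[0,0,0],"angular":[0,0,-0.145]},{"fingers":40,"delta_pos":[0,0,0],"angular":[0,0,-0.145]},{"fingers":40,"delta_pos":[0,0,0],"angular":[0,0,-0.145]}]' 30
python3 -m pendant '[{"fingers":40,"delta_pos":[0,0,0],"angular":[0,0,-0.145]},{"fingers":40,"delta_pos":[0,0,0],"angular":[0,0,-0.145]},{"fingers":40,"delta_pos":[0,0,0],"angular":[0,0,-0.145]},{"fingers":40,"delta_pos":[0,0,0],"angular":[0,0,-0.145]},{"fingers":40,"delta_pos":[0,0,0],"angular":[0,0,0]},{"fingers":40,"delta_pos":[0,0,0],"angular":[0,0,0]}]'
cat >> h.py <<'E'
from scipy.spatial.transform import Rotation as Ro
def info(target=None):
    s=env.get_state(); w=s["orientation"]; R=Ro.from_quat([*w[1:],w[0]])
    print("t",round(float(s["clock"]),2),"tcp",np.round(s["tcp_pos"],4),"jaw",np.round(R.apply([0,1,0]),3),"toolx",np.round(R.apply([1,0,0]),3),"gap",round(float(s["finger_gap"]),4),"F",np.round(s["wrist_force"],1),"j6",round(float(s["joint_pos"][5]),2))
    if target is not None: print("tool delta mm",np.round(R.inv().apply(np.array(target)-s["tcp_pos"])*1000,1))
E
python3 - <<'E'
from h import *
info([.518,.0534,.0605])
im=np.array(env.read_camera("wrist"));cv2.imwrite("pics/wrist1.png",im)
p=cam("wrist")
for X in([.5255,.0105,.095],[.518,.0534,.095],[.5015,.1775,.03],[.53,.0095,.03]):print(X,np.round(proj(p,X)))
E
```

```text
clock: 1.25
tcp_pos: [0.5188, 0.053, 0.231]
orientation: [-0.0, 0.201, 0.98, -0.0]
wrist_force: [-0.1, 0.3, 0.4]
finger_gap: 0.0399
clock: 1.85
tcp_pos: [0.5189, 0.053, 0.2311]
orientation: [-0.0, -0.083, 0.997, 0.0]
wrist_force: [0.5, 0.0, 0.3]
finger_gap: 0.0399
t 1.85 tcp [0.5189 0.053  0.2311] jaw [-0.165  0.986  0.   ] toolx [-0.986 -0.165  0.   ] gap 0.0399 F [0.5 0.  0.3] j6 -0.22
tool delta mm [  0.8   0.5 170.6]
[0.5255, 0.0105, 0.095] [209. 176.]
[0.518, 0.0534, 0.095] [258. 176.]
[0.5015, 0.1775, 0.03] [374. 165.]
[0.53, 0.0095, 0.03] [216. 166.]
```

View pics/wrist1.png

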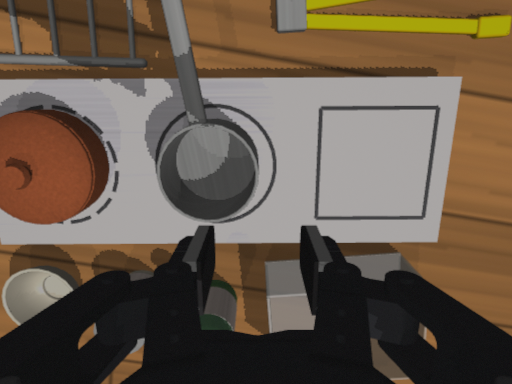

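The square mark's corners are at (319,107), (437,107), (427,217) and (317,217), and the pot rim is centred near (208,170). I'll check both against the earlier estimates.

Run:
```python
from h import *
p=cam("wrist")
C=[ray(p,u,v,.03)[:2] for u,v in((319,107),(437,107),(427,217),(317,217))]
C=np.array(C);print("sq",C.mean(0),[np.linalg.norm(C[i]-C[i-1]) for i in range(4)])
for a in((157,170),(259,170),(208,118),(208,221)):print("rim",ray(p,*a,.095)[:2])
print("pot",ray(p,208,170,.095)[:2],"ring top/bot",ray(p,217,105,.03)[:2],ray(p,217,221,.03)[:2],ray(p,276,163,.03)[:2])
im=cv2.imread("pics/wrist1.png");hsv=cv2.cvtColor(im,cv2.COLOR_BGR2HSV)
t=((hsv[...,0]<10)&(hsv[...,1]>150)&(hsv[...,2]>40)).astype(np.uint8)*255;t[240:]=0;t[:,130:]=0;t[:90]=0
t=cv2.morphologyEx(t,cv2.MORPH_OPEN,np.ones((5,5)));x,y,W,H=cv2.boundingRect(t);print("roaster",x,y,W,H,ray(p,x+W,y+H/2,.072)[:2],ray(p,50,y,.072)[:2],ray(p,50,y+H,.072)[:2])
```

```text
sq [0.5002865  0.17811779] [np.float64(0.12029901797031206), np.float64(0.12130890321651472), np.float64(0.12045438785979903), np.float64(0.12377096855984727)]
rim [ 0.52765277 -0.03484501]
rim [0.51286755 0.05331038]
rim [0.47589226 0.00356406]
rim [0.56763917 0.0152677 ]
pot [0.52026161 0.00922401] ring top/bot [0.46682313 0.00228081] [0.59273327 0.01927132] [0.51629673 0.07287895]
roaster 0 115 105 107 [ 0.54052583 -0.08976976] [ 0.49889199 -0.14115001] [ 0.60401109 -0.14104679]
```

```bash
python3 -m pendant '[{"fingers":40,"delta_pos":[2,0,30],"angular":[0,0,0]},{"fingers":40,"delta_pos":[0,0,30],"angular":[0,0,0]},{"fingers":40,"delta_pos":[0,0,30],"angular":[0,0,0]},{"fingers":40,"delta_pos":[0,0,30],"angular":[0,0,0]},{"fingers":40,"delta_pos":[0,0,20],"angular":[0,0,0]},{"fingers":40,"delta_pos":[0,0,20],"angular":[0,0,0]},{"fingers":40,"delta_pos":[0,0,10],"angular":[0,0,0]},{"fingers":40,"delta_pos":[0,0,0],"angular":[0,0,0]}]'
python3 - <<'E'
from h import *
info(); p=cam("wrist")
cv2.imwrite("pics/wrist2.png",np.vstack([np.array(env.read_camera("wrist")),np.array(env.read_camera("side"))])[::1])
a=cv2.imread("pics/wrist2.png"); cv2.imwrite("pics/c2.png",np.hstack([a[:384,:400],cv2.resize(a[384+100:384+250,150:330],None,fx=2.2,fy=2.56)]))
E
```

```text
clock: 2.7
tcp_pos: [0.5159, 0.0527, 0.06]
orientation: [-0.001, -0.084, 0.996, 0.0]
wrist_force: [0.2, 0.1, 0.2]
finger_gap: 0.0398
t 2.7 tcp [0.5159 0.0527 0.06  ] jaw [-0.167  0.986  0.001] toolx [-0.986 -0.167  0.003] gap 0.0398 F [0.2 0.1 0.2] j6 -0.22
```

View pics/c2.png

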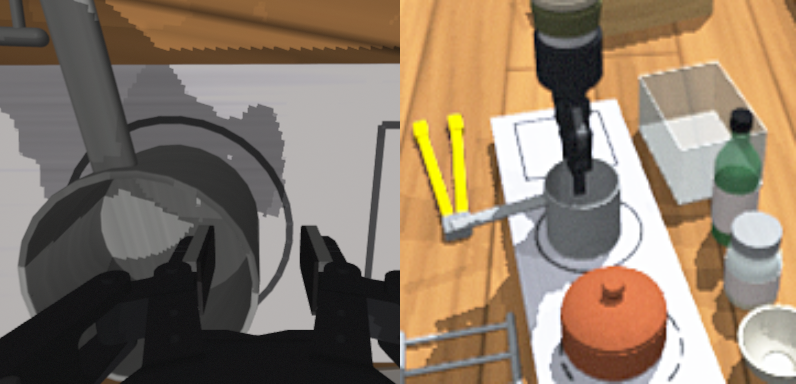

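The right wall of the pot, at about (255,260), lies between the two fingers, with no contact force. I close now.

```bash
python3 -m pendant '[{"fingers":20,"delta_pos":[0,0,0],"angular":[0,0,0]},{"fingers":10,"delta_pos":[0,0,0],"angular":[0,0,0]},{"fingers":0,"delta_pos":[0,0,0],"angular":[0,0,0]},{"fingers":0,"delta_pos":[0,0,0],"angular":[0,0,0]},{"fingers":0,"delta_pos":[0,0,0],"angular":[0,0,0]},{"fingers":0,"delta_pos":[0,0,0],"angular":[0,0,0]},{"fingers":0,"delta_pos":[0,0,0],"angular":[0,0,0]}]' 30
python3 - <<'E'
from h import *
info(); p=cam("wrist"); cv2.imwrite("pics/wrist3.png",np.array(env.read_camera("wrist")))
E
```

```text
clock: 3.5
tcp_pos: [0.518, 0.0524, 0.0623]
orientation: [0.001, -0.084, 0.996, -0.0]
wrist_force: [0.3, -0.8, 5.4]
finger_gap: 0.0044
t 3.5 tcp [0.518  0.0524 0.0623] jaw [-0.168  0.986 -0.001] toolx [-0.986 -0.168 -0.002] gap 0.0044 F [ 0.3 -0.8  5.4] j6 -0.22
```

```bash
python3 -m pendant '[{"fingers":0,"delta_pos":[0,5,0],"angular":[0,0,0]},{"fingers":0,"delta_pos":[0,10,0],"angular":[0,0,0]},{"fingers":0,"delta_pos":[0,15,0],"angular":[0,0,0]},{"fingers":0,"delta_pos":[0,15,0],"angular":[0,0,0]},{"fingers":0,"delta_pos":[0,15,0],"angular":[0,0,0]},{"fingers":0,"delta_pos":[0,15,0],"angular":[0,0,0]}]'
python3 - <<'E'
from h import *
info()
E
```

```text
clock: 4.15
tcp_pos: [0.5058, 0.1258, 0.0623]
orientation: [0.001, -0.084, 0.996, -0.002]
wrist_force: [0.8, -5.3, 5.3]
finger_gap: 0.0044
t 4.15 tcp [0.5058 0.1258 0.0623] jaw [-0.167  0.986 -0.003] toolx [-0.986 -0.167 -0.002] gap 0.0044 F [ 0.8 -5.3  5.3] j6 -0.08
```

```bash
python3 -m pendant '[{"fingers":0,"delta_pos":[-1,15,0],"angular":[0,0,0]},{"fingers":0,"delta_pos":[-1,15,0],"angular":[0,0,0]},{"fingers":0,"delta_pos":[-1,15,0],"angular":[0,0,0]},{"fingers":0,"delta_pos":[0,15,0],"angular":[0,0,0]},{"fingers":0,"delta_pos":[0,15,0],"angular":[0,0,0]},{"fingers":0,"delta_pos":[0,10,0],"angular":[0,0,0]},{"fingers":0,"delta_pos":[0,5,0],"angular":[0,0,0]},{"fingers":0,"delta_pos":[0,5,0],"angular":[0,0,0]},{"fingers":0,"delta_pos":[0,0,0],"angular":[0,0,0]},{"fingers":0,"delta_pos":[0,0,0],"angular":[0,0,0]}]'
python3 - <<'E'
from h import *
info()
a=np.array(env.read_camera("scene"));b=np.array(env.read_camera("side"))
cv2.imwrite("pics/s4.png",a);cv2.imwrite("pics/d4.png",b)
p=cam("scene");q=cam("side")
A=cv2.resize(a[140:290,280:430],None,fx=2.6,fy=2.6,interpolation=2);B=cv2.resize(b[110:260,170:320],None,fx=2.6,fy=2.6,interpolation=2)
cv2.imwrite("pics/c4.png",np.hstack([A,B]))
E
```

```text
clock: 5.15
tcp_pos: [0.4924, 0.2202, 0.0623]
orientation: [0.001, -0.084, 0.996, -0.001]
wrist_force: [0.5, -3.6, 5.2]
finger_gap: 0.0046
t 5.15 tcp [0.4924 0.2202 0.0623] jaw [-0.168  0.986 -0.002] toolx [-0.986 -0.168 -0.002] gap 0.0046 F [ 0.5 -3.6  5.2] j6 0.1
```

View pics/c4.png

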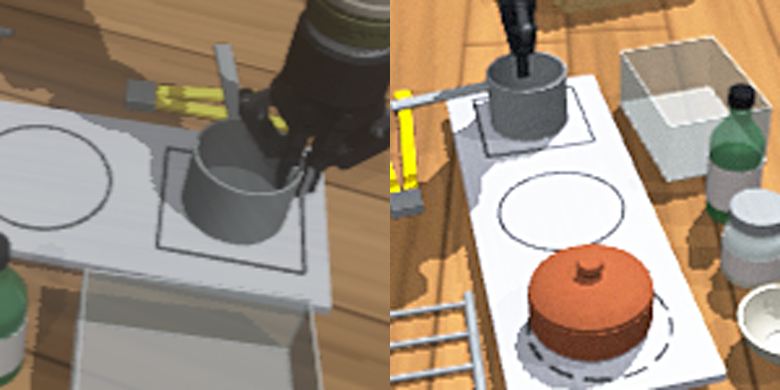

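The pot stands inside the square mark, and the TCP implies its centre is at (0.500, 0.177) against (0.5005, 0.178). I release it and rise.

```bash
python3 -m pendant '[{"fingers":15,"delta_pos":[0,0,0],"angular":[0,0,0]},{"fingers":30,"delta_pos":[0,0,0],"angular":[0,0,0]},{"fingers":36,"delta_pos":[0,0,0],"angular":[0,0,0]},{"fingers":36,"delta_pos":[0,0,0],"angular":[0,0,0]},{"fingers":36,"delta_pos":[0,0,-10],"angular":[0,0,0]},{"fingers":36,"delta_pos":[0,0,-30],"angular":[0,0,0]},{"fingers":36,"delta_pos":[0,0,-40],"angular":[0,0,0]},{"fingers":36,"delta_pos":[0,-30,-40],"angular":[0,0,0]},{"fingers":36,"delta_pos":[0,-40,-40],"angular":[0,0,0]},{"fingers":36,"delta_pos":[0,-40,-20],"angular":[0,0,0]},{"fingers":36,"delta_pos":[0,-40,0],"angular":[0,0,0]},{"fingers":36,"delta_pos":[0,0,0],"angular":[0,0,0]}]'
python3 - <<'E'
from h import *
info(); p=cam("wrist"); im=np.array(env.read_camera("wrist"));cv2.imwrite("pics/w5.png",im)
import pickle;pickle.dump(p,open("w5.pkl","wb"))
E
```

```text
clock: 6.45
tcp_pos: [0.5173, 0.0736, 0.2384]
orientation: [0.002, -0.082, 0.997, -0.001]
wrist_force: [0.5, 0.9, 0.8]
finger_gap: 0.0354
t 6.45 tcp [0.5173 0.0736 0.2384] jaw [-0.163  0.987 -0.002] toolx [-0.987 -0.163 -0.003] gap 0.0354 F [0.5 0.9 0.8] j6 -0.18
```

View pics/w5.png

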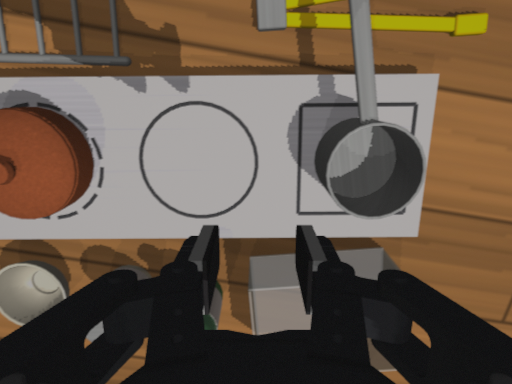

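The full ring is visible at (199,159). The square's corners are at (300,104), (416,104), (406,213) and (298,213), and the pot rim is centred at about (375,170). I check the numbers.

Run:
```python
from h import *
import pickle;p=pickle.load(open("w5.pkl","rb"))
C=np.array([ray(p,u,v,.03)[:2] for u,v in((300,104),(416,104),(406,213),(298,213))]);print("sq",C.mean(0))
R=[ray(p,*a,.095)[:2] for a in((326,170),(425,170),(375,121),(375,219))];print("rim mid",(R[0]+R[1])/2,(R[2]+R[3])/2,np.linalg.norm(R[0]-R[1]),np.linalg.norm(R[2]-R[3]))
R=[ray(p,*a,.03)[:2] for a in((139.5,159),(258,159),(199,101.5),(199,217))];print("ring",(R[0]+R[1])/2,(R[2]+R[3])/2,np.linalg.norm(R[0]-R[1]),np.linalg.norm(R[2]-R[3]))
im=cv2.imread("pics/w5.png");hsv=cv2.cvtColor(im,cv2.COLOR_BGR2HSV)
print(hsv[200,40],hsv[115,40],hsv[160,85])
t=((hsv[...,0]<10)&(hsv[...,1]>130)&(hsv[...,2]>35)).astype(np.uint8)*255;t[240:]=0;t[:,120:]=0;t[:85]=0
t=cv2.morphologyEx(t,cv2.MORPH_OPEN,np.ones((5,5)));x,y,W,H=cv2.boundingRect(t);print(x,y,W,H)
print("roaster right",ray(p,x+W,y+H/2,.072)[:2],"knob(4,170)",ray(p,4,170,.104)[:2])
# side view for roaster
q=cam("side");im=cv2.imread("pics/d4.png");hsv=cv2.cvtColor(im,cv2.COLOR_BGR2HSV)
t=((hsv[...,0]<10)&(hsv[...,1]>130)&(hsv[...,2]>35)).astype(np.uint8)*255;b=np.zeros_like(t);b[190:265,210:285]=255;t&=b
t=cv2.morphologyEx(t,cv2.MORPH_OPEN,np.ones((3,3)));x,y,W,H=cv2.boundingRect(t);print(x,y,W,H,ray(q,x,230,.06)[:2],ray(q,x+W,230,.06)[:2])
q=cam("scene");im=cv2.imread("pics/s4.png");hsv=cv2.cvtColor(im,cv2.COLOR_BGR2HSV)
t=((hsv[...,0]<10)&(hsv[...,1]>130)&(hsv[...,2]>35)).astype(np.uint8)*255;b=np.zeros_like(t);b[155:220,195:265]=255;t&=b
t=cv2.morphologyEx(t,cv2.MORPH_OPEN,np.ones((3,3)));x,y,W,H=cv2.boundingRect(t);print(x,y,W,H,ray(q,x,190,.07)[:2],ray(q,x+W,190,.07)[:2])
```

```text
sq [0.50049899 0.17870982]
rim mid [0.4962358  0.17745315] [0.49810544 0.17749234] 0.08901007859002179 0.09076898741359615
ring [0.52627989 0.00978135] [0.52956683 0.01044934] 0.12960911493861565 0.12859060046097023
[  9 171 137] [ 10 160  59] [  8 160  62]
0 109 77 102
roaster right [ 0.5373677  -0.09965404] knob(4,170) [ 0.54772135 -0.14557911]
225 205 45 39 [ 0.5041526 -0.1687945] [ 0.60345667 -0.1766298 ]
0 0 0 0 [ 0.78545389 -0.646621  ] [ 0.78545389 -0.646621  ]
```

The pot is within about 4 mm of the square's centre. The ring centre is at (0.529, 0.010). I go behind the roaster with the jaws across the plate.

```bash
python3 -m pendant '[{"fingers":65,"delta_pos":[0,-42,0],"angular":[0,0,0]},{"fingers":65,"delta_pos":[0,-42,0],"angular":[0,0,0]},{"fingers":65,"delta_pos":[0,-42,0],"angular":[0,0,0]},{"fingers":65,"delta_pos":[0,-42,0],"angular":[0,0,0]},{"fingers":65,"delta_pos":[0,-42,0],"angular":[0,0,0]},{"fingers":65,"delta_pos":[0,-42,0],"angular":[0,0,0]},{"fingers":65,"delta_pos":[0,-42,0],"angular":[0,0,0]},{"fingers":65,"delta_pos":[0,-42,0],"angular":[0,0,0]}]'
python3 -m pendant '[{"fingers":65,"delta_pos":[0,0,0],"angular":[0,0,0.143]},{"fingers":65,"delta_pos":[0,0,0],"angular":[0,0,0.143]},{"fingers":65,"delta_pos":[0,0,0],"angular":[0,0,0.143]},{"fingers":65,"delta_pos":[0,0,0],"angular":[0,0,0.143]},{"fingers":65,"delta_pos":[0,0,0],"angular":[0,0,0.143]},{"fingers":65,"delta_pos":[0,0,0],"angular":[0,0,0.143]},{"fingers":65,"delta_pos":[0,0,0],"angular":[0,0,0.143]},{"fingers":65,"delta_pos":[0,0,0],"angular":[0,0,0.143]},{"fingers":65,"delta_pos":[0,0,0],"angular":[0,0,0.143]},{"fingers":65,"delta_pos":[0,0,0],"angular":[0,0,0.143]},{"fingers":65,"delta_pos":[0,0,0],"angular":[0,0,0.143]},{"fingers":65,"delta_pos":[0,0,0],"angular":[0,0,0]}]'
python3 - <<'E'
from h import *
import pickle
info(); p=cam("wrist"); im=np.array(env.read_camera("wrist"));cv2.imwrite("pics/w6.png",im);pickle.dump(p,open("w6.pkl","wb"))
hsv=cv2.cvtColor(im,cv2.COLOR_BGR2HSV)
t=((hsv[...,0]<12)&(hsv[...,1]>140)&(hsv[...,2]>35)).astype(np.uint8)*255;t[:,:150]=0;t[:,340:]=0;t[:60]=0;t[300:]=0
t=cv2.morphologyEx(t,cv2.MORPH_OPEN,np.ones((5,5)));print(cv2.boundingRect(t))
E
```

```text
clock: 7.3
tcp_pos: [0.5728, -0.2539, 0.2366]
orientation: [-0.0, -0.085, 0.996, 0.0]
wrist_force: [0.5, 0.3, 0.9]
finger_gap: 0.0649
clock: 8.5
tcp_pos: [0.5727, -0.2523, 0.2365]
orientation: [-0.0, 0.645, 0.764, 0.0]
wrist_force: [0.0, 0.2, -0.2]
finger_gap: 0.0649
t 8.5 tcp [ 0.5727 -0.2523  0.2365] jaw [ 0.986  0.167 -0.   ] toolx [-0.167  0.986  0.001] gap 0.0649 F [ 0.   0.2 -0.2] j6 0.86
(193, 60, 121, 60)
```

View pics/w6.png

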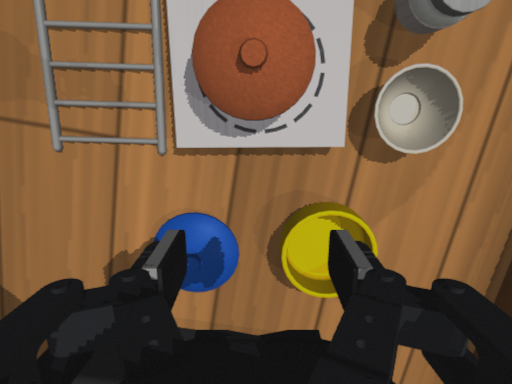

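The roaster is at (254,57) with its knob at (253,52), and the plate end is at row 148. The yellow dish (330,250) and the blue lid (197,252) lie off the plate, behind the pushing position. I compute where to descend.

Run:
```python
from h import *
import pickle;p=pickle.load(open("w6.pkl","rb"))
print("cam",(-np.array(p["view"])[:3,:3].T@np.array(p["view"])[:3,3]))
for n,a,z in(("L",(193,57),.072),("R",(315,57),.072),("bottom",(254,120),.072),("knob",(253,52),.104),("yellow top",(335,205),.042),("blue top",(197,213),.01),("plate end L",(176,148),.03),("plate end R",(344,147),.03)):print(n,ray(p,*a,z)[:2])
d=np.array([-.168,.986]);c=np.array([.553,-.15])
k=ray(p,253,52,.104)[:2]
L,R,B=[ray(p,*a,.072)[:2] for a in((193,57),(315,57),(254,120))]
e=np.array([.986,.168]);print("along e",(L@e+R@e)/2,"width",(R-L)@e,"knob e",k@e,"ring e",np.array([.529,.010])@e)
print("along d: bottom+55",B@d+.055,"knob",k@d,"ring d",np.array([.529,.010])@d,"tcp e,d",np.array([.5727,-.2523])@e,np.array([.5727,-.2523])@d)
```

```text
cam [ 0.56082501 -0.18769205  0.37991109]
L [ 0.49912151 -0.16274871]
R [ 0.60539218 -0.14469138]
bottom [ 0.56128491 -0.20763291]
knob [ 0.55176186 -0.15374305]
yellow top [ 0.66344957 -0.28455821]
blue top [ 0.51195662 -0.33140322]
plate end L [ 0.48337407 -0.25366055]
plate end R [ 0.66159077 -0.22227288]
along e 0.5187002810132991 width 0.10781651724618177 knob e 0.5182083625670519 ring e 0.523274
along d: bottom+55 -0.24402191383915356 knob -0.244286639092159 ring d -0.07901200000000001 tcp e,d 0.5222958 -0.34498140000000005
```

```bash
python3 -m pendant '[{"fingers":65,"delta_pos":[0,-4,30],"angular":[0,0,0]},{"fingers":65,"delta_pos":[0,0,40],"angular":[0,0,0]},{"fingers":65,"delta_pos":[0,0,40],"angular":[0,0,0]},{"fingers":65,"delta_pos":[0,0,40],"angular":[0,0,0]},{"fingers":65,"delta_pos":[0,0,24],"angular":[0,0,0]},{"fingers":65,"delta_pos":[0,0,20],"angular":[0,0,0]},{"fingers":65,"delta_pos":[0,0,0],"angular":[0,0,0]},{"fingers":65,"delta_pos":[0,0,0],"angular":[0,0,0]}]'
python3 - <<'E'
from h import *
info(); a=np.array(env.read_camera("scene"));b=np.array(env.read_camera("side"))
A=cv2.resize(a[130:260,170:300],None,fx=3,fy=3,interpolation=2);B=cv2.resize(b[170:300,190:320],None,fx=3,fy=3,interpolation=2)
cv2.imwrite("pics/c7.png",np.hstack([A,B]))
E
```

```text
clock: 9.35
tcp_pos: [0.5686, -0.2539, 0.0428]
orientation: [-0.0, 0.645, 0.764, 0.0]
wrist_force: [0.1, -0.1, -0.3]
finger_gap: 0.0649
t 9.35 tcp [ 0.5686 -0.2539  0.0428] jaw [ 0.986  0.168 -0.   ] toolx [-0.168  0.986  0.001] gap 0.0649 F [ 0.1 -0.1 -0.3] j6 0.85
```

View pics/c7.png

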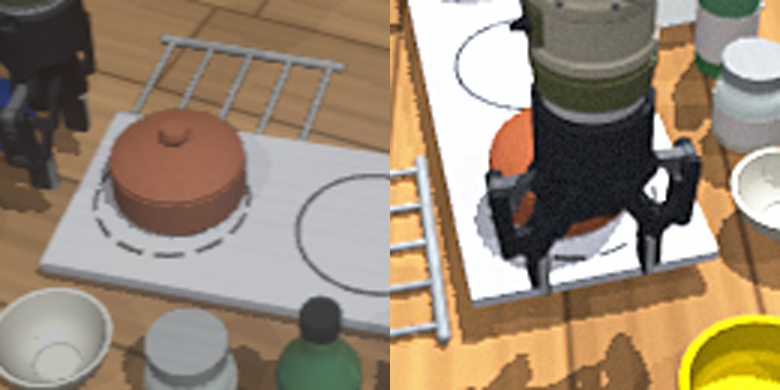

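The fingers stand behind the roaster, one on each side and low. I advance to near contact.

```bash
python3 -m pendant '[{"fingers":65,"delta_pos":[15,0,0],"angular":[0,0,0]},{"fingers":65,"delta_pos":[15,0,0],"angular":[0,0,0]},{"fingers":65,"delta_pos":[5,0,0],"angular":[0,0,0]},{"fingers":65,"delta_pos":[4,0,0],"angular":[0,0,0]},{"fingers":65,"delta_pos":[4,0,0],"angular":[0,0,0]},{"fingers":65,"delta_pos":[4,0,0],"angular":[0,0,0]},{"fingers":65,"delta_pos":[5,0,0],"angular":[0,0,0]},{"fingers":65,"delta_pos":[5,0,0],"angular":[0,0,0]}]'
python3 - <<'E'
from h import *
info(); a=np.array(env.read_camera("scene"));b=np.array(env.read_camera("wrist"))
A=cv2.resize(a[140:240,180:280],None,fx=3.84,fy=3.84,interpolation=2)
cv2.imwrite("pics/c8.png",np.hstack([A,b[:,56:456]]))
E
```

```text
clock: 10.25
tcp_pos: [0.5596, -0.1991, 0.0429]
orientation: [0.001, 0.646, 0.763, -0.0]
wrist_force: [1.5, -4.4, -0.2]
finger_gap: 0.0644
t 10.25 tcp [ 0.5596 -0.1991  0.0429] jaw [0.986 0.165 0.001] toolx [-0.165  0.986 -0.002] gap 0.0644 F [ 1.5 -4.4 -0.2] j6 0.93
```

View pics/c8.png

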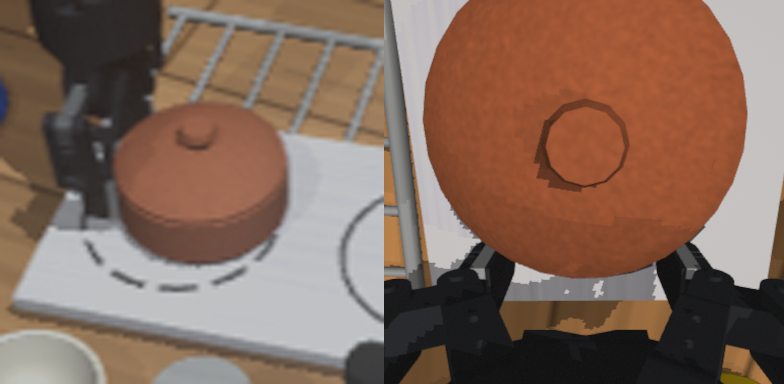

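Both fingers touch the roaster symmetrically, with about 4.5 N of push. I slide it gently.

```bash
python3 -m pendant '[{"fingers":65,"delta_pos":[6,0,0],"angular":[0,0,0]},{"fingers":65,"delta_pos":[8,0,0],"angular":[0,0,0]},{"fingers":65,"delta_pos":[8,1,0],"angular":[0,0,0]},{"fingers":65,"delta_pos":[8,1,0],"angular":[0,0,0]},{"fingers":65,"delta_pos":[8,1,0],"angular":[0,0,0]},{"fingers":65,"delta_pos":[8,0,0],"angular":[0,0,0]},{"fingers":65,"delta_pos":[8,0,0],"angular":[0,0,0]},{"fingers":65,"delta_pos":[8,0,0],"angular":[0,0,0]},{"fingers":65,"delta_pos":[8,0,0],"angular":[0,0,0]},{"fingers":65,"delta_pos":[8,0,0],"angular":[0,0,0]},{"fingers":65,"delta_pos":[8,0,0],"angular":[0,0,0]},{"fingers":65,"delta_pos":[4,0,0],"angular":[0,0,0]}]'
cat > m.py <<'E'
from h import *
info(); im=np.array(env.read_camera("wrist")); p=cam("wrist")
hsv=cv2.cvtColor(im,cv2.COLOR_BGR2HSV)
t=((hsv[...,0]<12)&(hsv[...,1]>130)&(hsv[...,2]>35)).astype(np.uint8)*255;t[:,:70]=0;t[:,440:]=0;t[290:]=0
t=cv2.morphologyEx(t,cv2.MORPH_OPEN,np.ones((9,9)))
cs,_=cv2.findContours(t,0,2);c=max(cs,key=cv2.contourArea);x,y,W,H=cv2.boundingRect(c);print(x,y,W,H)
d=np.array([-.168,.986]);e=np.array([.986,.168])
L=ray(p,x,np.median(c[c[:,0,0]==x][:,0,1]),.0735)[:2];R=ray(p,x+W,np.median(c[c[:,0,0]==x+W-1][:,0,1]),.0735)[:2]
B=ray(p,x+W/2,y+H,.0735)[:2]
print("e",(L@e+R@e)/2,"width",(R-L)@e,"d from L,R",L@d,R@d,"d from bottom",B@d+.054,"target e,d .5233 -.079")
T=env.get_state()["tcp_pos"][:2];print("tcp e,d",T@e,T@d)
E
python3 m.py
```

```text
clock: 11.55
tcp_pos: [0.5469, -0.1082, 0.0428]
orientation: [0.0, 0.645, 0.764, -0.0]
wrist_force: [0.7, -5.5, 1.3]
finger_gap: 0.0652
t 11.55 tcp [ 0.5469 -0.1082  0.0428] jaw [0.986 0.167 0.   ] toolx [-0.167  0.986 -0.   ] gap 0.0652 F [ 0.7 -5.5  1.3] j6 1.06
96 0 322 278
e 0.52013617283974 width 0.10882596093987315 d from L,R -0.1379733408648008 -0.1375372492885756 d from bottom -0.14563597849425475 target e,d .5233 -.079
tcp e,d 0.5210910384440846 -0.19797744266688871
```

```bash
python3 -m pendant '[{"fingers":65,"delta_pos":[4,1,0],"angular":[0,0,0]},{"fingers":65,"delta_pos":[8,1,0],"angular":[0,0,0]},{"fingers":65,"delta_pos":[8,1,0],"angular":[0,0,0]},{"fingers":65,"delta_pos":[8,0,0],"angular":[0,0,0]},{"fingers":65,"delta_pos":[8,0,0],"angular":[0,0,0]},{"fingers":65,"delta_pos":[8,0,0],"angular":[0,0,0]},{"fingers":65,"delta_pos":[6,0,0],"angular":[0,0,0]},{"fingers":65,"delta_pos":[4,0,0],"angular":[0,0,0]},{"fingers":65,"delta_pos":[2,0,0],"angular":[0,0,0]},{"fingers":65,"delta_pos":[0,0,0],"angular":[0,0,0]},{"fingers":65,"delta_pos":[0,0,0],"angular":[0,0,0]}]'
python3 m.py
python3 - <<'E'
from h import *
a=np.array(env.read_camera("scene"));b=np.array(env.read_camera("side"))
A=cv2.resize(a[140:260,240:360],None,fx=3.2,fy=3.2,interpolation=2);B=cv2.resize(b[120:270,180:330],None,fx=2.56,fy=2.56,interpolation=2)
cv2.imwrite("pics/c9.png",np.hstack([A,B]))
E
```

```text
clock: 12.7
tcp_pos: [0.5406, -0.053, 0.0427]
orientation: [-0.0, 0.646, 0.764, 0.0]
wrist_force: [1.8, -2.4, 3.3]
finger_gap: 0.0651
t 12.7 tcp [ 0.5406 -0.053   0.0427] jaw [0.986 0.166 0.   ] toolx [-0.166  0.986  0.001] gap 0.0651 F [ 1.8 -2.4  3.3] j6 1.16
96 0 322 278
e 0.5232931662444991 width 0.10867589332013518 d from L,R -0.08271564180972352 -0.08254963308626576 d from bottom -0.09070959141534499 target e,d .5233 -.079
tcp e,d 0.5241518194756963 -0.14311364636841917
```

View pics/c9.png

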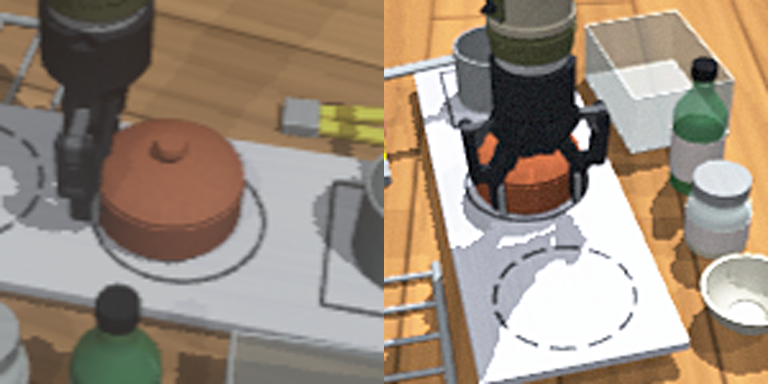

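The roaster is about 9 mm short of the ring's centre, which matches the picture (more ring shows ahead of it than behind). I push 9 mm more, back off and rise for a look.

```bash
python3 -m pendant '[{"fingers":65,"delta_pos":[3,0,0],"angular":[0,0,0]},{"fingers":65,"delta_pos":[3,0,0],"angular":[0,0,0]},{"fingers":65,"delta_pos":[3,0,0],"angular":[0,0,0]},{"fingers":65,"delta_pos":[0,0,0],"angular":[0,0,0]},{"fingers":65,"delta_pos":[0,0,0],"angular":[0,0,0]},{"fingers":65,"delta_pos":[-5,0,0],"angular":[0,0,0]},{"fingers":65,"delta_pos":[-15,0,0],"angular":[0,0,0]},{"fingers":65,"delta_pos":[-30,0,0],"angular":[0,0,0]},{"fingers":65,"delta_pos":[-20,0,-40],"angular":[0,0,0]},{"fingers":65,"delta_pos":[0,0,-50],"angular":[0,0,0]},{"fingers":65,"delta_pos":[0,0,-50],"angular":[0,0,0]},{"fingers":65,"delta_pos":[0,0,-40],"angular":[0,0,0]}]'
python3 -m pendant '[{"fingers":65,"delta_pos":[0,0,-30],"angular":[0,0,0]},{"fingers":65,"delta_pos":[0,0,-30],"angular":[0,0,0]},{"fingers":65,"delta_pos":[0,0,0],"angular":[0,0,0]},{"fingers":65,"delta_pos":[0,0,0],"angular":[0,0,0]}]'
python3 - <<'E'
from h import *
import pickle
info();p=cam("wrist");pickle.dump(p,open("w10.pkl","wb"));cv2.imwrite("pics/w10.png",np.array(env.read_camera("wrist")))
E
```

```text
clock: 14.05
tcp_pos: [0.5508, -0.1144, 0.2251]
orientation: [0.0, 0.646, 0.763, 0.001]
wrist_force: [0.9, -1.3, 0.2]
finger_gap: 0.0651
clock: 14.45
tcp_pos: [0.551, -0.114, 0.2827]
orientation: [0.0, 0.646, 0.763, 0.0]
wrist_force: [-0.2, -0.2, -0.1]
finger_gap: 0.0651
t 14.45 tcp [ 0.551  -0.114   0.2827] jaw [0.986 0.166 0.001] toolx [-0.166  0.986  0.   ] gap 0.0651 F [-0.2 -0.2 -0.1] j6 1.06
```

View pics/w10.png

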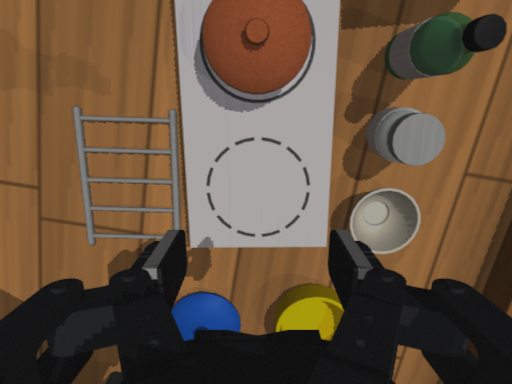

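The roaster sits over the ring with its knob at (257,31) and its lid edge on columns 202–312 down to row 94. The ring line just shows below it at row 100. I check its position against the ring and against the dashed mark, which is 170 mm away.

Run:
```python
from h import *
import pickle;p=pickle.load(open("w10.pkl","rb"))
d=np.array([-.168,.986]);e=np.array([.986,.168])
f=lambda a,z:np.round([ray(p,*a,z)[:2]@e,ray(p,*a,z)[:2]@d],4)
im=cv2.imread("pics/w10.png");hsv=cv2.cvtColor(im,cv2.COLOR_BGR2HSV)
t=((hsv[...,0]<12)&(hsv[...,1]>140)&(hsv[...,2]>40)).astype(np.uint8)*255;t[:,:185]=0;t[:,330:]=0;t[130:]=0
t=cv2.morphologyEx(t,cv2.MORPH_OPEN,np.ones((5,5)));x,y,W,H=cv2.boundingRect(t);print(x,y,W,H)
print("knob",f((257,31),.104),"L",f((x,40),.073),"R",f((x+W,40),.073),"bottom+.054",f((257,y+H),.073)+[0,.054])
print("ring bottom outer+.065",f((257,101),.03)+[0,.065],"dashed +.17",f((258,187),.03)+[0,.17],"ring est .5233 -.079")
print("now", {k:np.round(v,3) for k,v in env.get_state().items() if k in("clock",)})
```

```text
203 0 108 93
knob [ 0.5236 -0.0808] L [ 0.4696 -0.0833] R [ 0.5776 -0.0835] bottom+.054 [ 0.5235 -0.0804]
ring bottom outer+.065 [ 0.5235 -0.0779] dashed +.17 [ 0.5245 -0.0777] ring est .5233 -.079
now {'clock': np.float64(14.5)}
```

The roaster is within 3 mm of the ring's centre. I take one last look at both pots before handing in.

Run:
```python
from h import *
a=np.array(env.read_camera("scene"));cv2.imwrite("pics/c11.png",cv2.resize(a[130:330,130:430],None,fx=2.5,fy=2.5,interpolation=2))
```

```text
(no output)
```

The viewer has reached its limit. The pot was measured at rest after release and nothing has touched it since, so I hand in.

```bash
python3 -c "
from h import *
info(); print(env.hand_in())"
```

```text
t 14.55 tcp [ 0.5501 -0.1135  0.2811] jaw [ 0.986  0.166 -0.002] toolx [-0.166  0.986  0.002] gap 0.0648 F [-0.4 -0.6  0.5] j6 1.06
the job is handed in; nothing more can be done
None
```

Both pots are shifted one place along the plate, and I handed the job in at 14.6 s; it returned no verdict.

- **Basting pot:** I gripped it lightly by the wall on its +y side and slid it about 170 mm onto the square mark. Measured from the wrist camera after release, it was about 3–4 mm off the square's centre.
- **Roaster:** I pushed it low with the two open fingers, one on each side, onto the middle ring. The last wrist picture put it about 3 mm off the ring's centre. One estimate, from the lid's side edges, read about 5 mm. The lid was centred in that picture.
- **Forces:** The readings I took during the job never exceeded about 6.5 N, and the wrist read about zero at the end, with the gripper clear of everything.

The last scene picture could not be viewed because the 12-picture limit was reached. I didn't check the pot's final position again, though the arm stayed clear of it after release. I also didn't measure the bystanders; the arm stayed clear of them in every picture I viewed.

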